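# Switch on the filtration set-up in order

## Task

Switch on the filtration set-up with its cordless switch boxes: with the fingertips, lightly press down the round key (pump), then the bar-shaped key (stirrer), then the square key (lamp), each until it stays down. Leave the cross-shaped key (drain) up, and do not lift, shift or lean hard on the boxes. Leave the other things on the bench where they are.

Things in the scene. Friction and masses are not known exactly. Their poses are not given: they have to be found in the camera images.
- box_round: loose grey switch box with a round white key, 34 mm across, in the middle of its top. Housing 90 (x) x 70 (y) x 45 (z) mm, 0.8 kg, on rubber feet; origin at the centre of its underside, z up. The four boxes stand in a row across the bench in any order, each turned up to 20 degrees.
- round_top (a point): centre of the top face of the round key; 61 mm above the bench while the key is up. It moves down with the key.
- key_round (a joint): how far the round key is pressed, m: 0 up (16 mm proud of the housing) to 0.010 where it meets a rubber-cushioned stop (6 mm proud; from about 5 N the rubber gives, 1 mm for each further 2.5 N, 5 mm at most). It goes straight down, resists with about 3 N all the way, has no spring and stays where it is left; it counts as on from 0.006.
- box_bar: loose grey switch box with a bar-shaped white key, 48 mm long along the box's y and 16 mm wide along x, in the middle of its top. Housing 90 (x) x 70 (y) x 45 (z) mm, 0.8 kg, on rubber feet; origin at the centre of its underside, z up. The four boxes stand in a row across the bench in any order, each turned up to 20 degrees.
- bar_top (a point): centre of the top face of the bar key; 61 mm above the bench while the key is up. It moves down with the key.
- key_bar (a joint): how far the bar key is pressed, m: 0 up (16 mm proud of the housing) to 0.010 where it meets a rubber-cushioned stop (6 mm proud; from about 5 N the rubber gives, 1 mm for each further 2.5 N, 5 mm at most). It goes straight down, resists with about 3 N all the way, has no spring and stays where it is left; it counts as on from 0.006.
- box_square: loose grey switch box with a square white key, 30 x 30 mm, in the middle of its top. Housing 90 (x) x 70 (y) x 45 (z) mm, 0.8 kg, on rubber feet; origin at the centre of its underside, z up. The four boxes stand in a row across the bench in any order, each turned up to 20 degrees.
- square_top (a point): centre of the top face of the square key; 61 mm above the bench while the key is up. It moves down with the key.
- key_square (a joint): how far the square key is pressed, m: 0 up (16 mm proud of the housing) to 0.010 where it meets a rubber-cushioned stop (6 mm proud; from about 5 N the rubber gives, 1 mm for each further 2.5 N, 5 mm at most). It goes straight down, resists with about 3 N all the way, has no spring and stays where it is left; it counts as on from 0.006.
- box_cross: loose grey switch box with a cross-shaped (plus-sign) white key, arms 44 mm from end to end and 12 mm wide, in the middle of its top. Housing 90 (x) x 70 (y) x 45 (z) mm, 0.8 kg, on rubber feet; origin at the centre of its underside, z up. The four boxes stand in a row across the bench in any order, each turned up to 20 degrees.
- cross_top (a point): centre of the top face of the cross key; 61 mm above the bench while the key is up. It moves down with the key.
- key_cross (a joint): how far the cross key is pressed, m: 0 up (16 mm proud of the housing) to 0.010 where it meets a rubber-cushioned stop (6 mm proud; from about 5 N the rubber gives, 1 mm for each further 2.5 N, 5 mm at most). It goes straight down, resists with about 3 N all the way, has no spring and stays where it is left; it counts as on from 0.006.
- dish: clear culture dish with lid, 91 mm across, 14 mm high, lying left of the boxes; origin at the centre of its underside. Bystander.
- marker: marker pen lying right of the boxes, 13 x 138 x 15 mm, long along its y; origin at the centre of its underside. Bystander.
- bottle: small clear bottle with white stopper, 48 mm across, 110 mm tall, behind the boxes; origin at the centre of its underside. Bystander.
- beaker: small clear beaker, 56 mm across, 66 mm tall, left of the boxes, beyond the dish; origin at the centre of its underside. Bystander.
There are look-alikes about, which are no part of the job. What is shaped like the box_round but pink, purple or red is not meant.

How it is judged:
By the outcome, as a careful person would: the job done as asked, in the order asked, and still so for the second after the job is handed in, with the robot touching nothing.
It also fails if it takes over 40 s, if anything falls off the work surface, if the arm or the gripper's body presses on something with over 40 N, if the wrist force passes 120 N, or if a joint passes its speed limit or range.

## Robot

A 7-joint arm with a two-finger parallel gripper is mounted at the origin on a cart in front of the work surface, level with it; the furniture and walls round the work are solid. World frame = base frame: x ahead of the robot, y to its left, z up, the work surface at z = 0. Lengths are in m, angles in rad, forces in N, time in s.
With the tool pointing down it reaches from about 0.425 to 0.925 m from the base axis. Payload 6.8 kg.
Tool frame: the origin (TCP) lies on the centre line of the jaws, within the pads' length; the fingertips stand 8 mm ahead of it and the grasp point (between the pads) lies 11 mm behind it (bot.tips_ahead is the distance from the TCP to the fingertips, in m); z points along the fingers, y is the line along which they close (so a half turn about z gives the same grasp; the last joint's range is limited). The gripper opens to 85 mm and grips with 20 to 120 N. Pads are 22 mm wide; open, the fingers measure 114 mm over their backs; the gripper's body (76 mm by 85 mm) begins 54 mm behind the grasp point. The pads swing forward as they close: fully open they stand 13 mm farther back than shut.
Start: joints at [1.052, 0.477, 0.022, 1.555, -0.011, 1.109, -0.083], TCP at [0.27, -0.619, 0.239] pointing down, gripper open.
Joint ranges: [-2.96, 2.96], [-0.34, 2.1], [-1.41, 1.46], [0.24, 2.44], [-1.37, 4.51], [0.17, 1.92], [-2.96, 2.96]. Speed limits (rad/s): [2.39, 2.39, 3.14, 3.14, 3.14, 3.14, 3.14].

## Interface

Orientations are given as a unit quaternion [w, x, y, z].
In Python, from station import bot gives the robot as it stands.
- The arm moves only by the tool send_rows, never from a script. Its argument "deltas" is text: rows parted by semicolons, each of 4 numbers parted by spaces: the shift along the tool's x, y, z in m, then the turn about the tool's z in degrees. In form: x y z spin; .... A call has 1 to 5 rows; each row is the pose to reach, as a shift and turn from the pose commanded when the call began, along the tool's axes at that moment; what a row does not reach only later rows make up. A row lasts 1/10 s, in which the tool goes at most 50 mm and 8.59 degrees, less where a joint would pass 70% of its speed; a pose out of reach is approached as far as the arm can. A call with a gripper value outside its range is refused whole. "claw" is the opening, from 0 (shut) to 1 (fully open), set as the call begins (left out, the last holds). The fingers move at their own pace and stop on an object; "force" is the grip in N (left out, the last holds). Time passes only in rows, so rows that repeat a pose let the fingers close. It gives the time, the measured TCP pose, the force, the opening and the grip force at its end, in the units of the state.
- bot.get_obs(): the state, without advancing time (a new reading comes with each control period).
- bot.read_camera(name): name is "scene" or "top" or "wrist"; returns a dict with "img" (400x640x3 uint8, red, green, blue), "depth" (400x640 float32, m along the optical axis (not along the pixel's ray), 0 where there is no reading), "fx", "fy", "cx", "cy" (pixels), "camera_from_world" (4x4, takes a point from world to camera coordinates). Camera axes: x right, y up, looking along -z (the intrinsics and any distortion apply to the point x, -y, -z); pixel columns grow to the right and rows downward; lengths in m; the calibration is good to about 2 mm. A picture is of the moment at which its call begins.
- bot.hand_in(): hands the job in; it is judged then, once.
Trained networks look in a picture, given as the dict that the camera call returned (one of the last four; its "shot" number tells which), for a name from the list of things; names that differ only in an ending like _2 or _b are one class to them, and where a whole thing is asked for, a point or a joint stands for the part that bears it (a point fixed in the world has none). Each returns a list of dicts, best first, with "confidence" (0 to 1); they miss things now and then, are a little off and sometimes report something else, mostly with a low value. They report only what shows in the picture. A call takes as long as a camera call. They do not tell look-alikes from the thing itself.
- bot.masks_of(picture, query): "mask" (400x640 bool, what is visible of it).
- bot.landmark_of(picture, query): "xyz" ([x, y, z] in m, in world coordinates, good to about 4 mm: a listed point, or the origin of a listed thing).
The state is a dict: "t": time; "q": joint angles; "joint_vel": joint speeds; "joint_torque": joint torques, N m; "eef_pos": TCP position; "tool_rot": TCP orientation; "contact_force": force on the tool from outside, world axes, zero at the start; "torque": the same for the moment, N m; "gripper_width": opening from 0.0 (shut) to 1.0 (fully open); "grasp_force": force on a finger pad.
Only numpy, scipy, OpenCV 4.12 (cv2) and the standard library are available. Lean on these libraries where they do the work, as an engineer would, in place of code of your own. Each camera call takes 0.05 s, during which the arm holds its last target. There are 200 camera calls.

## Working session

There is one attempt and no reset: what is moved stays moved. The work goes in short steps, Python scripts to look and compute and a tool call to move; the robot and the scene stay as the last step left them, time stands still between calls to the robot, and variables do not carry over. Pictures are saved under pics/ and viewed, at most 10 in all, crops included, and the job is handed in when it is done.

Besides the shell and the picture viewer there is one more tool, called as name(argument=value, ...) on one line, values as JSON. send_rows: Moves the arm, as the interface text tells. Its arguments: {"type":"object","properties":{"deltas":{"type":"string"},"claw":{"type":"number"},"force":{"type":"number"}},"required":["deltas"]}

```bash
mkdir -p pics; python3 - <<'E'
from station import bot
import cv2,numpy as np
o=bot.get_obs();print(o['t'],o['eef_pos'],o['tool_rot'],o['gripper_width'],o['contact_force'],bot.tips_ahead)
for c in ['top','scene']:
    p=bot.read_camera(c);cv2.imwrite(f'pics/{c}0.png',p['img'][:,:,::-1])
    for n in ['round','bar','square','cross']:
        for q in [n+'_top','box_'+n]:
            print(c,q,[(np.round(d['xyz'],3).tolist(),round(d['confidence'],2)) for d in bot.landmark_of(p,q)])
E
```

```text
0.0 [ 0.26928666 -0.61831824  0.23829923] [-9.03012880e-04  9.78981153e-01  2.03948590e-01 -2.43574785e-04] 0.9983321188873461 [-0.71172533  0.39614575 -0.08012053] 0.008
top round_top [([0.397, -0.142, 0.061], 0.62), ([0.632, 0.519, 0.061], 0.58), ([0.391, 0.135, 0.062], 0.57), ([0.543, 0.134, 0.059], 0.54)]
top box_round [([0.396, -0.148, 0.003], 0.97), ([0.388, 0.136, -0.001], 0.63), ([0.545, 0.136, -0.0], 0.58), ([0.632, 0.523, -0.002], 0.57)]
top bar_top [([0.551, 0.275, 0.059], 0.49)]
top box_bar [([0.554, 0.279, 0.001], 0.87)]
top square_top [([0.54, -0.135, 0.062], 0.42)]
top box_square [([0.545, -0.145, 0.001], 0.62)]
top cross_top []
top box_cross [([0.468, -0.007, 0.001], 0.64)]
scene round_top [([0.396, -0.147, 0.061], 0.56), ([0.63, 0.524, 0.055], 0.55), ([0.389, 0.136, 0.064], 0.47), ([0.544, 0.135, 0.061], 0.39)]
scene box_round [([0.628, 0.524, 0.0], 0.68), ([0.393, -0.145, -0.004], 0.68), ([0.544, 0.136, -0.0], 0.57)]
scene bar_top [([0.55, 0.279, 0.064], 0.64)]
scene box_bar [([0.552, 0.283, 0.002], 0.69)]
scene square_top [([0.542, -0.138, 0.055], 0.43)]
scene box_square [([0.543, -0.14, -0.001], 0.66)]
scene cross_top [([0.469, -0.006, 0.06], 0.49)]
scene box_cross [([0.473, -0.007, -0.0], 0.64), ([0.542, -0.142, -0.001], 0.17)]
```

View pics/top0.png

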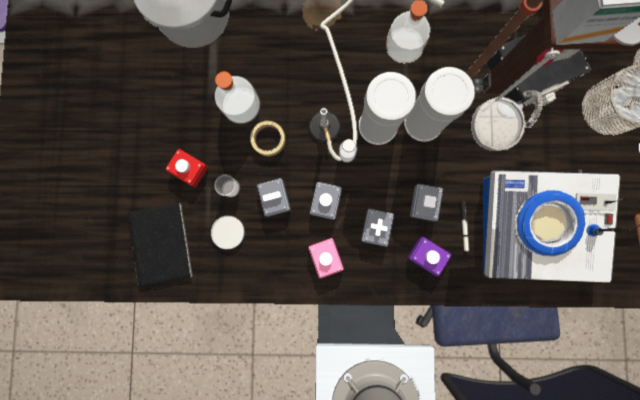

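View pics/scene0.png

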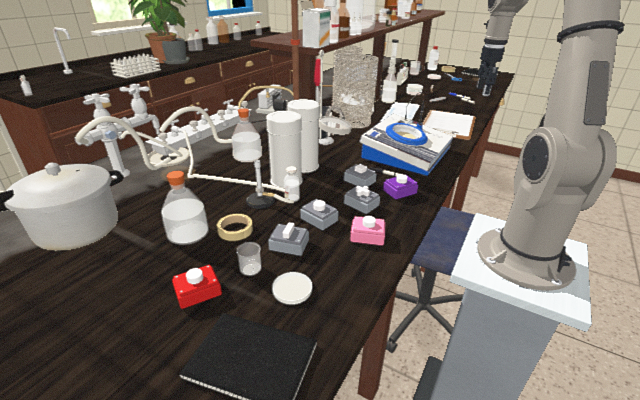

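The round keys in the top view are grey at (325,200), pink at (325,258), purple at (432,257) and red at (186,166). I choose the grey one. The others I need are the bar at (273,197) and the square at (427,202), with the cross to leave alone at (378,228). Next come a close crop, the key centres from the masks, and the obstacle heights.

```bash
cat > h.py <<'E'
import numpy as np
def cloud(p):
    d=p['depth'];v,u=np.mgrid[:400,:640]
    c=np.stack([(u-p['cx'])/p['fx']*d,-(v-p['cy'])/p['fy']*d,-d,np.ones_like(d)],-1)
    return (c@np.linalg.inv(p['camera_from_world']).T)[...,:3]
E
python3 - <<'E'
from station import bot
from h import *
import cv2
p=bot.read_camera('top');W=cloud(p);img=p['img'];ok=p['depth']>0
cv2.imwrite('pics/crop.png',cv2.resize(img[130:280,160:480],None,fx=2.5,fy=2.5,interpolation=cv2.INTER_CUBIC)[:,:,::-1])
for n,u,v in [('round',325,200),('bar',273,197),('square',427,202),('cross',378,228)]:
    s=np.zeros(ok.shape,bool);s[v-25:v+25,u-25:u+25]=1
    k=s&ok&(W[...,2]>.053)&(W[...,2]<.075);P=W[k]
    h=s&ok&(W[...,2]>.035)&(W[...,2]<.075);H=W[h]
    r=cv2.minAreaRect((H[:,:2]*1000).astype(np.float32))
    print(n,k.sum(),P.mean(0).round(4),'housing',np.round(r[0],1),np.round(r[1],1),round(r[2],1))
for y in np.arange(-.75,.45,.1):
    print(round(y,2),[round(float(W[ok&(abs(W[...,0]-x)<.05)&(abs(W[...,1]-y)<.05)][:,2].max(initial=-1)),2) for x in np.arange(.3,.85,.1)])
E
```

```text
round 128 [0.542  0.1339 0.0615] housing [542.2 134.1] [69.7 89.6] 78.2
bar 114 [0.5502 0.2773 0.0614] housing [550.  277.6] [89.3 68.5] 15.4
square 138 [ 0.5383 -0.1393  0.0621] housing [ 539.2 -139.9] [69.9 89.6] 78.9
cross 139 [ 0.4702 -0.006   0.0615] housing [470.2  -6.5] [69.8 89.5] 77.9
-0.75 [0.01, 0.01, 0.01, 0.01, 0.01, 0.02]
-0.65 [0.01, 0.07, 0.1, 0.1, 0.12, 0.14]
-0.55 [0.07, 0.09, 0.22, 0.11, 0.01, 0.11]
-0.45 [0.07, 0.1, 0.12, 0.12, 0.01, 0.43]
-0.35 [0.07, 0.1, 0.12, 0.11, 0.16, 0.51]
-0.25 [0.07, 0.08, 0.1, 0.11, 0.14, 0.51]
-0.15 [0.05, 0.07, 0.07, 0.07, 0.24, 0.24]
-0.05 [0.01, 0.05, 0.07, 0.01, 0.24, 0.24]
0.05 [0.01, 0.05, 0.07, 0.05, 0.24, 0.24]
0.15 [0.05, 0.07, 0.07, 0.07, 0.14, 0.14]
0.25 [0.01, 0.01, 0.06, 0.07, 0.03, 0.03]
0.35 [0.01, 0.02, 0.06, 0.07, 0.03, 0.19]
```

View pics/crop.png

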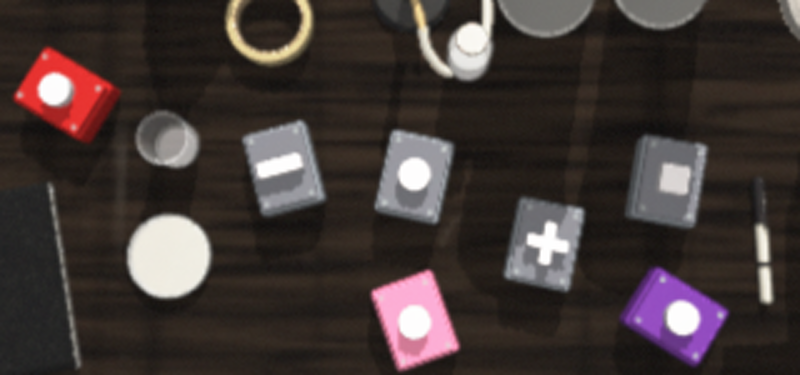

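send_rows(deltas="0.034 -0.036 0 0; 0.069 -0.073 0 0; 0.103 -0.109 0 0; 0.137 -0.145 0 0; 0.172 -0.182 0 0", claw=0, force=20)

```text
t: 1.45
eef_pos: [0.3547, -0.3823, 0.2395]
tool_rot: [0.0, 0.979, 0.204, 0.0]
contact_force: [0.9, 0.4, 0.5]
gripper_width: 0.146
grasp_force: 0.0
```

send_rows(deltas="0.034 -0.036 0 0; 0.069 -0.073 0 0; 0.103 -0.109 0 0; 0.137 -0.145 0 0; 0.172 -0.182 0 0")

```text
t: 1.95
eef_pos: [0.4394, -0.1477, 0.2398]
tool_rot: [0.0, 0.979, 0.204, 0.0]
contact_force: [2.1, -0.3, 0.6]
gripper_width: -0.002
grasp_force: 0.0
```

send_rows(deltas="0.034 -0.036 0 0; 0.069 -0.073 0 0; 0.103 -0.109 0 0; 0.137 -0.145 0 0; 0.172 -0.182 0 0")

```text
t: 2.45
eef_pos: [0.5242, 0.087, 0.2397]
tool_rot: [0.0, 0.979, 0.204, 0.0]
contact_force: [1.3, -0.4, -0.2]
gripper_width: 0.0
grasp_force: 0.0
```

send_rows(deltas="0.035 -0.036 0.02 0; 0.035 -0.036 0.06 0; 0.035 -0.036 0.10 0; 0.035 -0.036 0.12 0; 0.035 -0.036 0.12 0")

```text
t: 2.95
eef_pos: [0.5392, 0.1314, 0.1163]
tool_rot: [0.0, 0.979, 0.204, -0.003]
contact_force: [0.0, 0.1, 1.0]
gripper_width: 0.002
grasp_force: 0.0
```

```bash
python3 - <<'E'
from station import bot
from h import *
import cv2
o=bot.get_obs();print(o['t'],o['eef_pos'],o['contact_force'])
p=bot.read_camera('wrist');im=p['img'].copy()
for X in [(.542,.134,.061),tuple(o['eef_pos'][:2])+(.061,),tuple(o['eef_pos']-[0,0,.008])]:
    c=p['camera_from_world']@np.r_[X,1];u=p['cx']-p['fx']*c[0]/c[2];v=p['cy']+p['fy']*c[1]/c[2];print(u,v)
    cv2.drawMarker(im,(int(u),int(v)),(255,0,0),0,12)
cv2.imwrite('pics/w1.png',im[:,:,::-1])
print([(d['xyz'],d['confidence']) for d in bot.landmark_of(p,'round_top')])
E
```

```text
2.95 [0.53918969 0.13142139 0.11631629] [0.01666466 0.07081213 0.99874066]
316.9216445075385 214.036912533631
318.70025432485403 218.92415415795395
318.246006928559 248.91499726326214
[([0.5509, 0.2795, 0.0632], 0.32)]
```

View pics/w1.png

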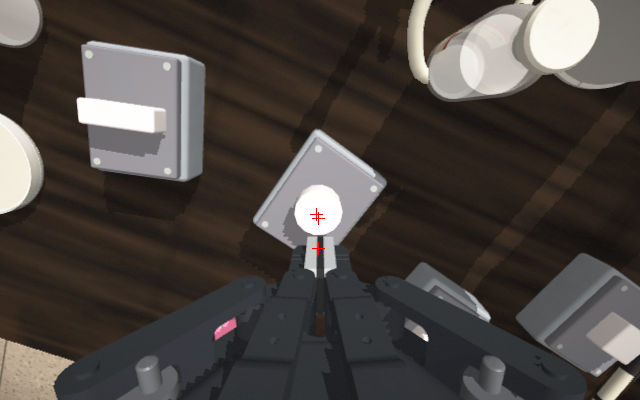

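The wrist view shows the round key at (318,210), right under the tips at (318,249), so the aim is good. I'll descend.

send_rows(deltas="0.001 -0.001 0.02 0; 0.001 -0.001 0.04 0; 0.001 -0.001 0.044 0; 0.001 -0.001 0.044 0; 0.001 -0.001 0.044 0")

```text
t: 3.55
eef_pos: [0.543, 0.1338, 0.077]
tool_rot: [-0.0, 0.979, 0.204, 0.001]
contact_force: [-0.5, -0.3, 0.0]
gripper_width: 0.0
grasp_force: 0.0
```

send_rows(deltas="0 0 0.002 0; 0 0 0.004 0; 0 0 0.006 0; 0 0 0.008 0; 0 0 0.008 0")

```text
t: 4.05
eef_pos: [0.542, 0.1334, 0.0672]
tool_rot: [0.0, 0.979, 0.204, 0.0]
contact_force: [0.8, 0.2, 0.7]
gripper_width: -0.002
grasp_force: 0.2
```

send_rows(deltas="0 0 0.001 0; 0 0 0.002 0; 0 0 0.003 0; 0 0 0.003 0")

```text
t: 4.45
eef_pos: [0.542, 0.1335, 0.0642]
tool_rot: [-0.0, 0.979, 0.204, 0.0]
contact_force: [0.9, -0.5, 1.7]
gripper_width: 0.005
grasp_force: 0.6
```

send_rows(deltas="0 0 0.001 0; 0 0 0.002 0; 0 0 0.003 0; 0 0 0.003 0")

```text
t: 4.85
eef_pos: [0.542, 0.1334, 0.0612]
tool_rot: [-0.0, 0.979, 0.204, 0.0]
contact_force: [-0.2, -0.3, 0.8]
gripper_width: 0.001
grasp_force: 0.5
```

send_rows(deltas="0 0 0.001 0; 0 0 0.0015 0; 0 0 0.0015 0")

```text
t: 5.15
eef_pos: [0.542, 0.1334, 0.0597]
tool_rot: [-0.0, 0.979, 0.204, 0.0]
contact_force: [1.2, 0.1, 1.2]
gripper_width: 0.002
grasp_force: 0.7
```

send_rows(deltas="0 0 -0.01 0; 0 0 -0.04 0; 0 0 -0.06 0; 0 0 -0.06 0")

```text
t: 5.55
eef_pos: [0.5436, 0.1342, 0.123]
tool_rot: [-0.0, 0.979, 0.204, 0.002]
contact_force: [0.1, 0.9, -0.3]
gripper_width: -0.002
grasp_force: 0.0
```

```bash
cat >> h.py <<'E'
def keys(bot,cam):
    p=bot.read_camera(cam);W=cloud(p);ok=p['depth']>0;br=p['img'].min(-1)
    for n,x,y in [('round',.542,.134),('bar',.550,.277),('square',.539,-.139),('cross',.470,-.006)]:
        R=np.hypot(W[...,0]-x,W[...,1]-y)
        H=W[ok&(R>.026)&(R<.034)&(W[...,2]>.03)&(W[...,2]<.1)];K=W[ok&(R<.007)]
        if len(K)>3 and len(H)>3: print(cam,n,'key z',np.median(K[:,2]).round(4),'housing z',np.median(H[:,2]).round(4),len(K))
E
python3 - <<'E'
from station import bot
from h import *
print(bot.get_obs()['eef_pos'])
keys(bot,'wrist');keys(bot,'scene');keys(bot,'top')
E
```

```text
[0.54356451 0.13419672 0.12297134]
wrist round key z 0.1524 housing z 0.0446 843
wrist bar key z 0.0607 housing z 0.0446 360
wrist square key z 0.0604 housing z 0.0441 177
scene round key z 0.0534 housing z 0.0455 19
scene bar key z 0.0608 housing z 0.0458 21
scene square key z 0.0604 housing z 0.0446 7
scene cross key z 0.0621 housing z 0.0453 11
top bar key z 0.0626 housing z 0.0453 22
top square key z 0.0616 housing z 0.0462 21
```

send_rows(deltas="0.02 -0.039 0 0; 0.04 -0.08 0 0; 0.06 -0.12 0 0; 0.065 -0.129 0 0; 0.065 -0.129 0 0")

```text
t: 6.2
eef_pos: [0.5485, 0.2801, 0.1186]
tool_rot: [-0.0, 0.979, 0.206, -0.001]
contact_force: [0.3, -1.5, 0.2]
gripper_width: 0.001
grasp_force: 0.0
```

```bash
python3 - <<'E'
from station import bot
from h import *
print(bot.get_obs()['eef_pos'])
keys(bot,'wrist');keys(bot,'top');keys(bot,'scene')
E
```

```text
[0.54854881 0.28007324 0.11861985]
wrist round key z 0.051 housing z 0.0444 207
wrist bar key z 0.1479 housing z 0.0446 857
top round key z 0.053 housing z 0.0458 21
top square key z 0.0619 housing z 0.0462 24
top cross key z 0.062 housing z 0.0459 23
scene round key z 0.0523 housing z 0.0455 11
scene bar key z 0.0623 housing z 0.0458 28
scene square key z 0.061 housing z 0.0451 5
scene cross key z 0.062 housing z 0.0455 8
```

The round key is down about 9 mm, so it is on. Next is the bar.

send_rows(deltas="0 0 0.02 0; 0 0 0.04 0; 0 0 0.046 0; 0 0 0.048 0; 0 0 0.050 0")

```text
t: 6.85
eef_pos: [0.5506, 0.277, 0.0703]
tool_rot: [0.0, 0.979, 0.203, 0.0]
contact_force: [0.5, -0.2, 0.8]
gripper_width: 0.007
grasp_force: 0.0
```

send_rows(deltas="0 0 0.002 0; 0 0 0.004 0; 0 0 0.006 0; 0 0 0.007 0; 0 0 0.007 0")

```text
t: 7.35
eef_pos: [0.5505, 0.2776, 0.063]
tool_rot: [0.0, 0.979, 0.204, 0.001]
contact_force: [1.3, -1.2, 2.1]
gripper_width: -0.002
grasp_force: 1.1
```

send_rows(deltas="0 0 0.001 0; 0 0 0.002 0; 0 0 0.003 0; 0 0 0.003 0")

```text
t: 7.75
eef_pos: [0.55, 0.2778, 0.0597]
tool_rot: [-0.0, 0.979, 0.204, 0.0]
contact_force: [1.5, -0.2, 1.3]
gripper_width: 0.002
grasp_force: 1.1
```

send_rows(deltas="0 0 -0.01 0; 0 0 -0.04 0; 0 0 -0.06 0; 0 0 -0.06 0")

```text
t: 8.15
eef_pos: [0.5509, 0.2794, 0.1231]
tool_rot: [-0.001, 0.979, 0.204, 0.002]
contact_force: [0.4, -0.2, 0.2]
gripper_width: -0.0
grasp_force: 0.0
```

send_rows(deltas="-0.019 0.041 0 0; -0.038 0.081 0 0; -0.057 0.122 0 0; -0.076 0.162 0 0; -0.089 0.189 0 0")

```text
t: 8.65
eef_pos: [0.5425, 0.0652, 0.119]
tool_rot: [0.0, 0.979, 0.203, -0.001]
contact_force: [0.6, 0.3, -0.4]
gripper_width: 0.0
grasp_force: 0.0
```

```bash
python3 - <<'E'
from station import bot
from h import *
print(bot.get_obs()['eef_pos'])
keys(bot,'wrist');keys(bot,'top');keys(bot,'scene')
E
```

```text
[0.5424757  0.06523601 0.11902048]
wrist round key z 0.0514 housing z 0.0446 291
wrist bar key z 0.0514 housing z 0.0446 388
wrist square key z 0.0606 housing z 0.0442 204
top round key z 0.0524 housing z 0.0458 21
top bar key z 0.0518 housing z 0.0454 21
top square key z 0.0628 housing z 0.0464 24
top cross key z 0.5756 housing z 0.0448 67
scene round key z 0.0519 housing z 0.0454 11
scene bar key z 0.0516 housing z 0.0455 15
scene square key z 0.062 housing z 0.0445 9
scene cross key z 0.0619 housing z 0.0457 6
```

The bar is on too. Now the square.

send_rows(deltas="-0.019 0.041 0 0; -0.038 0.081 0 0; -0.057 0.122 0 0; -0.076 0.162 0 0; -0.088 0.189 0 0")

```text
t: 9.3
eef_pos: [0.5382, -0.1412, 0.1194]
tool_rot: [-0.0, 0.979, 0.204, -0.0]
contact_force: [-0.2, 0.6, -0.6]
gripper_width: 0.004
grasp_force: 0.0
```

send_rows(deltas="0 0 0 0; 0 0 0.02 0; 0 0 0.04 0; 0 0 0.045 0; 0 0 0.047 0")

```text
t: 9.8
eef_pos: [0.5385, -0.1375, 0.0722]
tool_rot: [-0.001, 0.979, 0.205, -0.001]
contact_force: [-0.2, -1.1, -0.3]
gripper_width: 0.0
grasp_force: 0.0
```

send_rows(deltas="0 0.001 0.002 0; 0 0.001 0.004 0; 0 0.001 0.006 0; 0 0.001 0.008 0; 0 0.001 0.010 0")

```text
t: 10.3
eef_pos: [0.5398, -0.1403, 0.0633]
tool_rot: [0.0, 0.979, 0.204, 0.001]
contact_force: [0.4, 1.0, 3.8]
gripper_width: 0.001
grasp_force: 1.5
```

send_rows(deltas="0 0 0.001 0; 0 0 0.002 0; 0 0 0.003 0; 0 0 0.003 0")

```text
t: 10.7
eef_pos: [0.5394, -0.1405, 0.0598]
tool_rot: [0.0, 0.979, 0.204, 0.0]
contact_force: [2.1, 0.6, 2.7]
gripper_width: -0.002
grasp_force: 1.3
```

send_rows(deltas="0 0 -0.01 0; 0 0 -0.04 0; 0 0 -0.08 0; 0 0 -0.12 0; 0 0 -0.15 0")

```text
t: 11.2
eef_pos: [0.5385, -0.1409, 0.2124]
tool_rot: [0.0, 0.979, 0.204, 0.0]
contact_force: [0.4, -0.6, -0.3]
gripper_width: -0.002
grasp_force: 0.0
```

send_rows(deltas="0.03 -0.03 -0.01 0; 0.06 -0.06 -0.02 0; 0.06 -0.06 -0.02 0")

```text
t: 11.5
eef_pos: [0.5717, -0.0546, 0.2321]
tool_rot: [-0.001, 0.978, 0.208, 0.002]
contact_force: [-0.7, 0.9, -0.3]
gripper_width: -0.003
grasp_force: 0.0
```

```bash
python3 - <<'E'
from station import bot
from h import *
import cv2
print(bot.get_obs()['eef_pos'])
keys(bot,'wrist');keys(bot,'top');keys(bot,'scene')
cv2.imwrite('pics/end.png',bot.read_camera('scene')['img'][:,:,::-1])
E
```

```text
[ 0.57174298 -0.05460772  0.23212942]
wrist round key z 0.0513 housing z 0.0447 134
wrist bar key z 0.0514 housing z 0.0446 162
wrist square key z 0.0514 housing z 0.0444 103
wrist cross key z 0.0607 housing z 0.0446 103
top round key z 0.0529 housing z 0.0456 21
top bar key z 0.0525 housing z 0.0452 20
top square key z 0.0532 housing z 0.0458 22
top cross key z 0.0625 housing z 0.046 22
scene round key z 0.052 housing z 0.0454 11
scene bar key z 0.0514 housing z 0.0454 14
scene square key z 0.0528 housing z 0.045 8
scene cross key z 0.0608 housing z 0.0454 9
```

View pics/end.png

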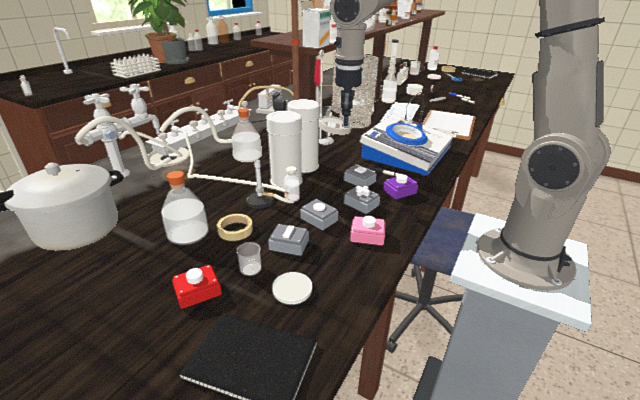

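The bar (289,235), round (319,209) and square (360,172) keys are down, and the cross (362,193) is still up. Everything else is where it was, and the arm is clear of the bench.

```bash
python3 -c "
from station import bot
print(bot.hand_in())"
```

```text
the job is handed in; nothing more can be done
None
```

I pressed the round, bar and square keys in that order and each stayed down about 9 mm (on from 6 mm); the cross key is still up, nothing else looks moved, and the job was handed in at about 12 s without a verdict shown.

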